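# Index and lock the packing turntable

## Robot

A 6-joint arm with a two-finger parallel gripper is mounted at the origin on the work surface; the furniture and walls round the work are solid. World frame = base frame: x ahead of the robot, y to its left, z up, the work surface at z = 0. Lengths are in m, angles in rad, forces in N, time in s.
With the tool pointing down it reaches from about 0.325 to 0.9 m from the base axis. Payload 6.1 kg.
Tool frame: the origin (TCP) lies at the very end of the fingers, on their centre line; the grasp point (between the pads) lies 19 mm behind it; z points along the fingers, y is the line along which they close (so a half turn about z gives the same grasp; the last joint's range is limited). The gripper opens to 87 mm and grips with 3 to 60 N. Pads are 19 mm wide; open, the fingers measure 117 mm over their backs; the gripper's body (75 mm by 190 mm) begins 51 mm behind the grasp point.
Start: joints at [-1.295, 0.22, 1.526, -0, 1.395, -0.126], TCP at [0.244, -0.575, 0.223] pointing down, gripper open.
Joint ranges: [-2.98, 2.98], [-0.91, 2.08], [0.09, 2.57], [-1.24, 4.39], [0.2, 2.65], [-2.68, 2.68]. Speed limits (rad/s): [2.57, 2.57, 3.01, 3.14, 3.14, 3.14].

## Interface

Orientations are given as a rotation vector (axis times angle).
In Python, from cell import robot, claw, planner, observe, viewer, close_job gives the robot as it stands. Calls block until the motion is done:
- robot.move_pose(position, orientation): joint-space move of the TCP to a pose.
- robot.servo_line(position, orientation=None, feed=0.15, until_force=None): straight line of the TCP; orientation=None keeps the orientation; feed is the mean speed in m/s. With until_force (N) it stops when the force on the tool has changed by that much, and returns True; else False.
- robot.move_joints(angles): joint-space move.
- claw.move_gripper(opening, strength=None): finger opening in m; strength is the grip in N (None keeps the last); returns when the fingers have stopped.
- robot.sleep(seconds).
- planner.solve_ik(position, orientation): joint angles nearest the present ones, or None.
- observe(): the state.
- viewer.capture(name): name is "side" or "top"; returns the picture (480x640x3 uint8, blue, green, red); there is no depth.
- viewer.camera_params(name): a dict with "fx", "fy", "cx", "cy" (pixels), "rvec" (rotation vector, rad) and "tvec" (3), from world to camera coordinates, as OpenCV has them. Camera axes: x right, y down, z forward; pixel columns grow to the right and rows downward; lengths in m; the calibration is good to about 2 mm. A picture is of the moment at which its call begins. camera_params takes no time and is no camera call.
A pose or a line that the arm cannot do raises robot.PlanningError and nothing moves.
- close_job(): hands the job in; it is judged then, once.
The state is a dict: "time_s": time; "q": joint angles; "dq": joint speeds; "joint_efforts": joint torques, N m; "ee_pos": TCP position; "tool_rot": TCP orientation; "force": force on the tool from outside, world axes, zero at the start; "moment": the same for the moment, N m; "opening": finger opening in m; "grip_force": force on a finger pad.
Only numpy, scipy, OpenCV 4.12 (cv2) and the standard library are available. Lean on these libraries where they do the work, as an engineer would, in place of code of your own. Each camera call takes 0.05 s, during which the arm holds its last target. There are 200 camera calls.

## Task

With a fingertip, push the packing turntable round by one of its upright arm posts until the post with the ball on top stands over the arrow-shaped tab of the base, then push the low, mushroom-capped brake lever all the way across to its other stop. The gift box rides along on the turntable without being touched or lifted; leave the spool, the tags and the mug where they stand.

Things in the scene. Friction and masses are not known exactly. Their poses are not given: they have to be found in the camera images.
- turntable_base: Fixed foot of the packing turntable, dark steel, 164 mm across. Origin on the table on the vertical turning axis; its -x axis points along the arrow tab. A plywood disc 176 mm across (top at z = 36 mm) turns on it, with three steel arms 120 degrees apart; each arm ends 110 mm from the axis in an upright black post 16 mm thick. The gift box lies on the disc; its top is at z = 81 mm.
- turntable (a joint): Angle of the disc in rad, counter-clockwise seen from above. At 0 and again at 6.28 the ball-topped post stands over the arrow tab. Runs from -0.3 to 6.58, starts between 1.0 and 5.28 and may be turned either way. Stiff (about 2 to 3 N at a post) and stays where it is left.
- ball_arm (a point): The one post with a ball on top (ball 30 mm across, top at z = 132 mm; post 16 mm thick below z = 102 mm). The point is on the post's axis at z = 95 mm, 110 mm from the turning axis.
- plain_arm_a (a point): Plain post (16 mm thick, flat top at z = 105 mm), the next arm counter-clockwise from the ball arm. Point on its axis at z = 95 mm.
- plain_arm_b (a point): Plain post, like the other, the next arm clockwise from the ball arm. Point on its axis at z = 95 mm.
- index_tab (a point): Flat aluminium arrow tab of the base, 24 mm wide, top at z = 9 mm, pointing out from under the disc to 150 mm from the axis. The point is on its midline, 110 mm from the turning axis: right below the ball when it is home.
- turntable_centre (a point): Middle of the disc's top, on the turning axis, z = 36 mm.
- brake_lever (a joint): Angle of the brake lever in rad: 0 against its open stop, 0.9 against its other, locking stop; grows clockwise seen from above; starts between 0 and 0.12. Stiff (about 2 N at its post), stays where it is left.
- brake_post (a point): Upright black post, 16 mm thick, with a mushroom cap 28 mm across and 7 mm thick, top at z = 80 mm, at the end of the low steel brake lever that sticks out from under the disc, a quarter turn clockwise (seen from above) from the arrow tab. Point on the post's axis at z = 72 mm, 90 mm from the lever's pivot.
- brake_pivot (a point): Vertical pivot axis of the brake lever, 75 mm from the turning axis, z = 12 mm.
- gift_box: Loose closed gift box, 101 x 131 x 45 mm, lying in the middle of the disc. Origin: centre of its underside. Not to be touched.
- ribbon_spool: Bystander: ribbon spool lying flat, 68 mm across, 34 mm high, spool centre 28 mm along +y of its origin.
- tag_bundle: Bystander: flat bundle of brown card tags, 57 x 128 x 13 mm. Origin at the middle of its underside.
- polka_mug: Bystander: dotted mug, 82 mm across, 94 mm high, handle towards its -y. Origin at the middle of its underside.

How it is judged:
By the outcome, as a careful person would: the job done as asked, in the order asked, and still so for the second after the job is handed in, with the robot touching nothing.
It also fails if it takes over 58 s, if anything falls off the work surface, if the arm or the gripper's body presses on something with over 40 N, if the wrist force passes 120 N, or if a joint passes its speed limit or range.

## Working session

There is one attempt and no reset: what is moved stays moved. The work goes in short steps, each a Python script; the robot and the scene stay as the last script left them, time stands still between calls to the robot, and variables do not carry over. Pictures are saved under pics/ and viewed, at most 10 in all, crops included, and the job is handed in when it is done.

```bash
ls; mkdir -p pics
python3 - <<'E'
from cell import *
import cv2
for n in("top","side"):
    im=viewer.capture(n); cv2.imwrite(f"pics/{n}0.png",im); p=viewer.camera_params(n); print(n,p)
print(observe())
E
```

```text
pics
top {'fx': 591.0649473792938, 'fy': 591.0649473792938, 'cx': 328.4119906354835, 'cy': 235.79818353049814, 'rvec': array([ 2.15367384, -2.20196365,  0.09679329]), 'tvec': array([0.3485753 , 0.45342759, 1.21651319])}
side {'fx': 574.8130103822234, 'fy': 574.8130103822234, 'cx': 315.855363238657, 'cy': 238.01891795122353, 'rvec': array([ 0.46486084, -2.6106031 ,  1.36050638]), 'tvec': array([ 0.53812255, -0.05038414,  1.43761543])}
{'time_s': 0.1, 'q': array([-1.29512582e+00,  2.21145182e-01,  1.52749403e+00,  1.65186441e-05,
        1.39470592e+00, -1.26042452e-01]), 'dq': array([ 0.00147353, -0.00168909, -0.00293123,  0.00173844,  0.00159398,
        0.00022279]), 'joint_efforts': array([ 9.12326341e-04, -4.95949852e+01, -3.88518941e+01,  7.01704435e-02,
        5.15666523e-02, -4.97143344e-05]), 'ee_pos': array([ 0.24425372, -0.5746889 ,  0.22154936]), 'tool_rot': array([-3.07672154e+00, -6.26421588e-01,  1.80183568e-04]), 'force': array([ 1.5610429 , -0.80687411,  0.24072017]), 'moment': array([ 0.02499787,  0.03177759, -0.02812621]), 'grip_force': 0.0, 'opening': 0.08732626202386344}
```

View pics/top0.png

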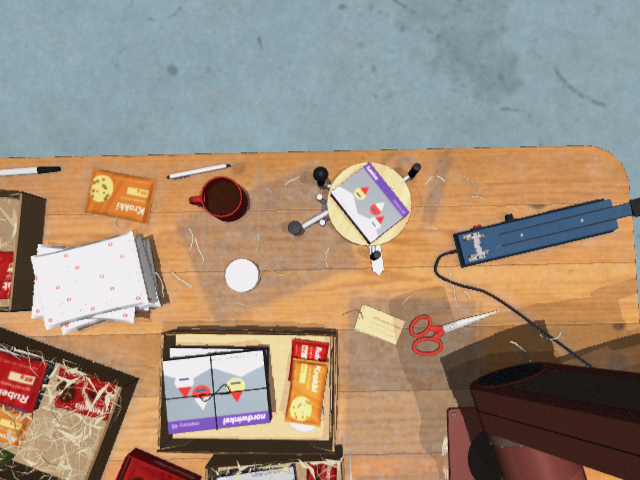

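View pics/side0.png

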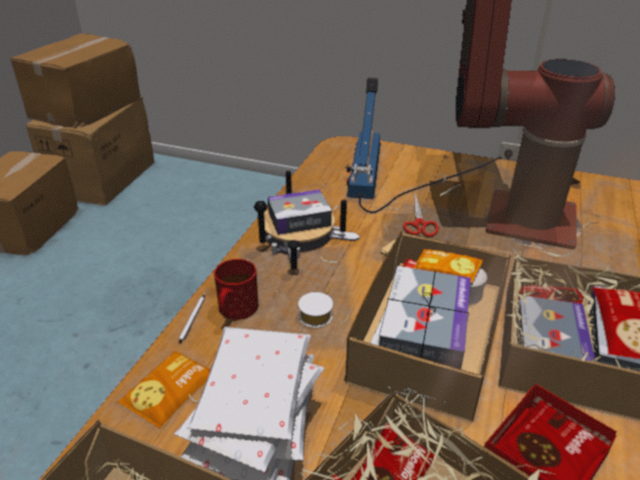

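Top view: disc centre near (370,203), ball post near (320,174), plain posts near (416,170) and (375,252), tab below at (377,262), brake cap at (295,228), spool (242,275), mug (222,198), tags (380,323). Next I measure these points.

```bash
cat > h.py <<'E'
import numpy as np, cv2
from cell import *
def cam(n):
    p=viewer.camera_params(n); K=np.array([[p['fx'],0,p['cx']],[0,p['fy'],p['cy']],[0,0,1.]]); R=cv2.Rodrigues(p['rvec'])[0]
    return K,R,np.array(p['tvec']).ravel()
def ray(n,uv,z):
    K,R,t=cam(n); c=-R.T@t; d=R.T@np.linalg.solve(K,[uv[0],uv[1],1.]); return c+d*(z-c[2])/d[2]
def proj(n,P):
    K,R,t=cam(n); q=K@(R@np.asarray(P,float)+t); return q[:2]/q[2]
E
python3 - <<'E'
from h import *
im=cv2.imread('pics/top0.png'); s=im[140:290,270:440]; cv2.imwrite('pics/c1.png',cv2.resize(s,None,fx=4,fy=4,interpolation=cv2.INTER_CUBIC))
s=im=cv2.imread('pics/side0.png')[160:290,230:380]; cv2.imwrite('pics/c2.png',cv2.resize(s,None,fx=4,fy=4,interpolation=cv2.INTER_CUBIC))
for nm,uv,z in[('disc',(370,203),.036),('ball',(320,174),.117),('a',(416,169),.105),('b',(375,252),.105),('tab',(377,272),.009),('cap',(295,228),.08),('mug',(222,198),.094),('spool',(242,275),.034),('tags',(380,323),.013),('pump',(455,250),.05)]:
    print(nm,ray('top',uv,z).round(4))
print((-cam('top')[1].T@cam('top')[2]))
E
```

```text
disc [0.5259 0.2508 0.036 ]
ball [0.5734 0.3524 0.117 ]
a [0.5816 0.1636 0.105 ]
b [0.42  0.249 0.105]
tab [0.3835 0.2382 0.009 ]
cap [0.4728 0.4048 0.08  ]
mug [0.5341 0.5471 0.094 ]
spool [0.3829 0.5178 0.034 ]
tags [0.2776 0.2354 0.013 ]
pump [0.4237 0.0815 0.05  ]
[0.35388177 0.3420862  1.25089983]
```

View pics/c1.png

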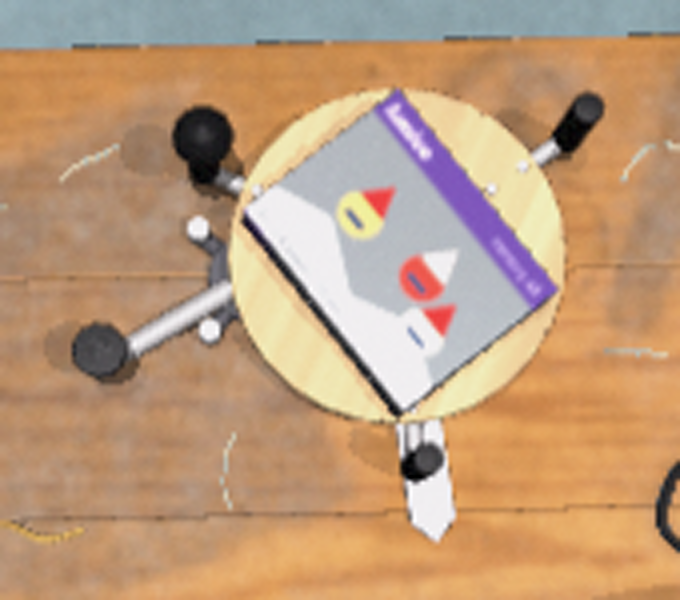

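View pics/c2.png

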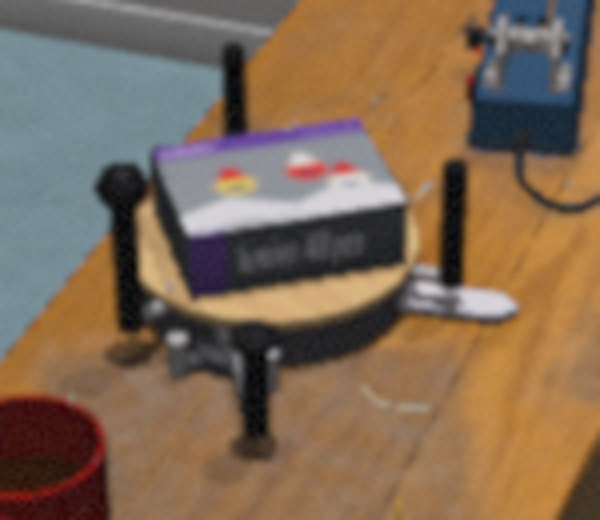

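Crops: ball at (320.7,173.7), plain post tops near (416.7,166.5) and (377,254.5), cap (295,227.5), tab tip (379,275), disc centre (369.8,203.8). The ball is about 120° short of the tab, counter-clockwise. The sealer is off to the right, so pushing along the far side is free.

Run:
```python
from h import *
pts={'ball':((320.7,173.7),.117),'b':((416.9,166.3),.105),'a':((377,254.5),.105),'tip':((379.2,275),.009),'cap':((295,227.5),.08)}
P={k:ray('top',uv,z)[:2] for k,(uv,z) in pts.items()}
C1=(P['ball']+P['a']+P['b'])/3; C2=ray('top',(369.75,203.75),.036)[:2]
print(C1,C2)
for C in(C1,C2):
    for k in P: d=P[k]-C; print(k,P[k].round(4),np.hypot(*d).round(4),np.degrees(np.arctan2(d[1],d[0])).round(2))
# disc mask, tab mask, dark blobs
im=cv2.imread('pics/top0.png'); hsv=cv2.cvtColor(im,cv2.COLOR_BGR2HSV)
roi=np.zeros(im.shape[:2],np.uint8); roi[150:285,280:430]=1
dark=((hsv[...,2]<55)&(roi>0)).astype(np.uint8)
n,_,st,ce=cv2.connectedComponentsWithStats(dark)
for i in range(1,n):
    if st[i,4]>30: print('dark',st[i],ce[i].round(1))
light=((hsv[...,1]<60)&(hsv[...,2]>150)&(roi>0)).astype(np.uint8)
n,_,st,ce=cv2.connectedComponentsWithStats(light)
for i in range(1,n):
    if st[i,4]>30: print('light',st[i],ce[i].round(1))
# side check
for k,z in(('ball',.117),('a',.105),('b',.105),('cap',.08),('tip',.009)): print(k,proj('side',[*P[k],z]).round(1))
```

```text
[0.52533343 0.252638  ] [0.52439005 0.25132475]
ball [0.574 0.351] 0.1098 63.68
b [0.5869 0.1617] 0.1098 -55.91
a [0.4151 0.2452] 0.1105 -176.15
tip [0.3771 0.2338] 0.1494 -172.74
cap [0.4738 0.4047] 0.1606 108.71
ball [0.574 0.351] 0.1114 63.54
b [0.5869 0.1617] 0.1093 -55.11
a [0.4151 0.2452] 0.1095 -176.8
tip [0.3771 0.2338] 0.1483 -173.2
cap [0.4738 0.4047] 0.1615 108.24
dark [408 165  11  13  62] [412.5 172.1]
dark [313 167  15  20 192] [320.3 175.5]
light [280 150  54   2  62] [303.5 150.1]
light [ 331  167   72   77 2380] [365.9 204.7]
light [367 166  11  14  37] [371.5 172.3]
light [398 186  11  20  84] [404.1 195.5]
light [302 210  26  19 180] [315.8 219.1]
light [369 235  17  40 250] [377.2 258.3]
ball [260.5 205.5]
a [344.  199.8]
b [288.1 170.8]
cap [294.  241.7]
tip [359.7 235.1]
```

Measurements agree: posts at r = 110 mm, tab at 187°, lever length 89 mm. I plan +123.4° by pushing plain post b around the far side.

```bash
cat >> h.py <<'E'
from scipy.spatial.transform import Rotation as Ro
C=np.array([.5251,.2521]); TAB=187.0
def ori(phi):
    c,s=np.cos(np.radians(phi)),np.sin(np.radians(phi))
    return Ro.from_matrix(np.array([[-s,c,0],[c,s,0],[0,0,-1.]]).T).as_rotvec()
def on(a,z,r=.11): return [C[0]+r*np.cos(np.radians(a)),C[1]+r*np.sin(np.radians(a)),z]
E
python3 - <<'E'
from h import *
for off in(0,180):
    for a in(-75,-30,10,57):
        q=planner.solve_ik(on(a,.09),ori(a+off)); print(off,a,None if q is None else np.round(q,2))
for x,y in((.44,.40),(.52,.41)):
    for p in(0,90,180,270):
        q=planner.solve_ik([x,y,.066],ori(p)); print(p,None if q is None else np.round(q,2))
E
```

```text
0 -75 [ 0.12  0.23  1.78 -0.    1.13  1.43]
0 -30 [0.19 0.4  1.56 0.   1.18 0.71]
0 10 [ 0.29  0.48  1.45 -0.    1.21  0.12]
0 57 [ 0.42  0.46  1.48 -0.    1.2  -0.58]
180 -75 [ 0.12  0.23  1.78 -0.    1.13 -1.71]
180 -30 [ 0.19  0.4   1.56  0.    1.18 -2.43]
180 10 None
180 57 [ 0.42  0.46  1.48 -0.    1.2   2.56]
0 [ 0.61  0.31  1.73 -0.    1.1   0.61]
90 [ 0.61  0.31  1.73 -0.    1.1  -0.97]
180 [ 0.61  0.31  1.73  0.    1.1  -2.54]
270 [ 0.61  0.31  1.73 -0.    1.1   2.18]
0 [ 0.55  0.45  1.54 -0.    1.15  0.55]
90 [ 0.55  0.45  1.54 -0.    1.15 -1.02]
180 [ 0.55  0.45  1.54  0.    1.15 -2.59]
270 [ 0.55  0.45  1.54 -0.    1.15  2.12]
```

Run:
```python
from h import *
claw.move_gripper(0.0)
p=observe()['ee_pos']; robot.servo_line([p[0],p[1],.38],feed=.3)
robot.move_pose(on(-76,.32),ori(-76))
robot.servo_line(on(-76,.09),feed=.2)
for a in list(range(-66,50,10))+[53]:
    robot.servo_line(on(a,.09),ori(a),feed=.08)
o=observe(); print(o['time_s'],o['force'],o['ee_pos'],on(53,.09),o['opening'])
cv2.imwrite('pics/t1.png',viewer.capture('top')); cv2.imwrite('pics/s1.png',viewer.capture('side'))
a=np.hstack([cv2.resize(cv2.imread('pics/t1.png')[130:290,265:465],(400,320)),cv2.resize(cv2.imread('pics/s1.png')[130:290,200:400],(400,320))]); cv2.imwrite('pics/m1.png',a)
```

```text
11.4333 [-1.01442125 -0.16109781 -0.47037374] [0.59154868 0.3396853  0.09006345] [np.float64(0.5912996525467253), np.float64(0.3399499061052022), 0.09] 0.000416547924951087
```

View pics/m1.png

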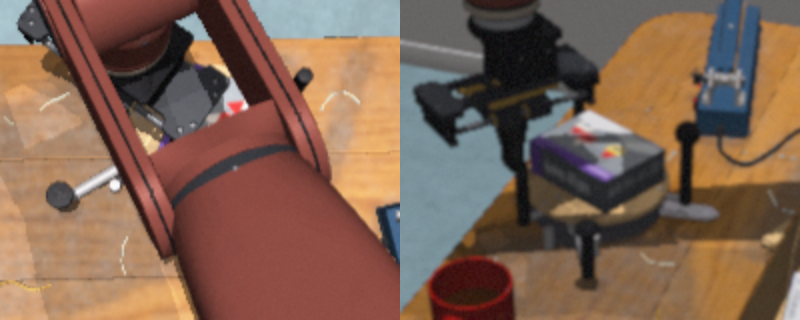

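Left (top): the arm hides the tab and the ball. Right (side): the ball is seen against the wood at about pixel (343,196), close to the tab. The finger is touching the plain post and the box is riding along. I'll measure the ball by mask in the side view.

```bash
cat >> h.py <<'E'
def ball_angle(n,guess,w=14,z=.117):
    im=viewer.capture(n); v=im.max(2); u0,v0=np.round(guess).astype(int)
    r=(v[v0-w:v0+w,u0-w:u0+w]<50).astype(np.uint8)
    r=cv2.morphologyEx(r,cv2.MORPH_OPEN,cv2.getStructuringElement(cv2.MORPH_ELLIPSE,(7,7)))
    k,_,st,ce=cv2.connectedComponentsWithStats(r); 
    if k<2: return None
    i=1+st[1:,4].argmax(); uv=(ce[i][0]+u0-w,ce[i][1]+v0-w)
    d=ray(n,uv,z)[:2]-C; return uv,st[i],np.hypot(*d).round(4),np.degrees(np.arctan2(d[1],d[0]))%360
E
python3 - <<'E'
from h import *
print(ball_angle('side',(343,196)), proj('side',on(TAB,.117)))
E
```

```text
((np.float64(343.76344086021504), np.float64(196.55913978494624)), array([10, 10, 11, 11, 93], dtype=int32), np.float64(0.1109), np.float64(180.49000670699448)) [344.72504337 193.77685588]
```

Run:
```python
from h import *
robot.servo_line(on(58,.09),ori(58),feed=.05)
print(ball_angle('side',proj('side',on(186,.117))))
robot.servo_line(on(50,.09),feed=.1)
robot.servo_line(on(50,.16),feed=.2)
# park beyond brake side, clear of the top view of the tab
robot.move_pose([.36,.42,.25],ori(0))
print(ball_angle('side',proj('side',on(186,.117))),ball_angle('top',proj('top',on(186,.117))))
o=observe(); print(o['time_s'])
im=viewer.capture('top'); cv2.imwrite('pics/t2.png',cv2.resize(im[140:310,260:460],(800,600)[:2] if 0 else (700,595)))
```

```text
((np.float64(344.5), np.float64(194.72727272727272)), array([ 9, 10, 10, 11, 88], dtype=int32), np.float64(0.1104), np.float64(184.7861267101678))
((np.float64(345.26627218934914), np.float64(189.0887573964497)), array([  9,   0,  12,  21, 169], dtype=int32), np.float64(0.1093), np.float64(198.1147469885141)) None
14.0833
```

View pics/t2.png

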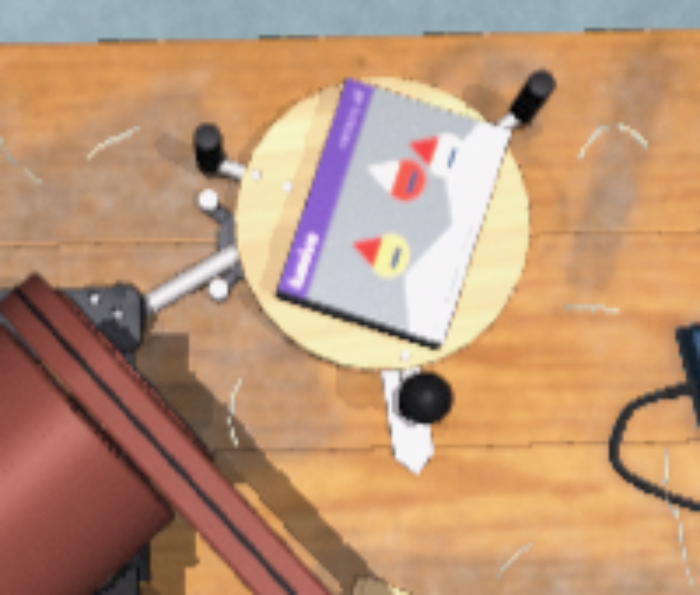

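Top view: the ball is at (425,398) in the crop, i.e. full-frame (381.4,253.7). The tab's shoulders are at (393,455) and (435,445) in the crop and its tip at (417,472). Nothing else has moved. I'll compute the remaining angle.

Run:
```python
from h import *
im=viewer.capture('top'); f=lambda u,v:(260+u/3.5-.3,140+v/3.5-.3)
ang=lambda p:(np.hypot(*(p[:2]-C)).round(4),(np.degrees(np.arctan2(*(p[:2]-C)[::-1]))%360).round(2))
m=(im[235:272,365:400].max(2)<75).astype(np.uint8); k,l,st,ce=cv2.connectedComponentsWithStats(m)
for i in range(1,k):
    if st[i,4]>20: print('ball',st[i],ce[i]+[365,235],ang(ray('top',ce[i]+[365,235],.117)))
print('manual',ang(ray('top',f(425,398),.117)))
g=cv2.cvtColor(im,cv2.COLOR_BGR2HSV)
t=((g[...,1]<60)&(g[...,2]>150)).astype(np.uint8); t[:245]=0;t[280:]=0;t[:,:360]=0;t[:,395:]=0
for v in range(246,277):
    x=np.flatnonzero(t[v]); 
    if len(x): 
        A,B=ray('top',(x[0],v),.009),ray('top',(x[-1],v),.009); print(v,x[0],x[-1],ang((A+B)/2))
for q in((393,455),(435,445),(417,472)): print(ang(ray('top',f(*q),.009)))
for k,q in(('b',(207,133)),('a',(541,82))): print(k,ang(ray('top',f(*q),.105)))
print(proj('top',on(187,.117)))
```

```text
ball [  9  12  15  14 172] [380.8255814  253.44767442] (np.float64(0.1096), np.float64(186.96))
manual (np.float64(0.1096), np.float64(187.26))
246 369 379 (np.float64(0.0873), np.float64(186.05))
247 369 376 (np.float64(0.0891), np.float64(183.85))
248 369 373 (np.float64(0.0909), np.float64(181.74))
249 369 374 (np.float64(0.0931), np.float64(182.31))
250 370 373 (np.float64(0.0952), np.float64(182.23))
251 370 373 (np.float64(0.0973), np.float64(182.14))
252 370 373 (np.float64(0.0994), np.float64(182.06))
253 370 373 (np.float64(0.1015), np.float64(181.99))
254 370 373 (np.float64(0.1036), np.float64(181.91))
255 370 373 (np.float64(0.1057), np.float64(181.84))
256 370 373 (np.float64(0.1078), np.float64(181.77))
257 371 373 (np.float64(0.11), np.float64(182.26))
258 371 373 (np.float64(0.1121), np.float64(182.18))
259 371 375 (np.float64(0.1143), np.float64(183.16))
260 371 377 (np.float64(0.1166), np.float64(184.11))
261 371 382 (np.float64(0.1193), np.float64(186.52))
262 372 382 (np.float64(0.1215), np.float64(186.87))
263 372 382 (np.float64(0.1236), np.float64(186.72))
264 372 382 (np.float64(0.1257), np.float64(186.58))
265 372 382 (np.float64(0.1278), np.float64(186.45))
266 372 382 (np.float64(0.1298), np.float64(186.32))
267 372 383 (np.float64(0.132), np.float64(186.64))
268 372 383 (np.float64(0.1341), np.float64(186.51))
269 373 383 (np.float64(0.1363), np.float64(186.82))
270 373 382 (np.float64(0.1383), np.float64(186.26))
271 373 381 (np.float64(0.1402), np.float64(185.72))
272 375 381 (np.float64(0.1426), np.float64(186.45))
273 376 380 (np.float64(0.1446), np.float64(186.33))
274 377 379 (np.float64(0.1467), np.float64(186.22))
(np.float64(0.1366), np.float64(181.48))
(np.float64(0.1343), np.float64(192.43))
(np.float64(0.1481), np.float64(186.83))
b (np.float64(0.1116), np.float64(67.14))
a (np.float64(0.1094), np.float64(308.6))
[380.90122274 253.64990038]
```

The ball is at 187.0° and the tab midline at 186.6°, in the same view, so the indexing is done. Next is the brake lever.

Run:
```python
from h import *
Pv=C+.075*np.array([np.cos(np.radians(96.8)),np.sin(np.radians(96.8))])
L=lambda a,z,r=.09:[Pv[0]+r*np.cos(np.radians(a)),Pv[1]+r*np.sin(np.radians(a)),z]
robot.move_pose(L(148,.18),ori(130)); robot.servo_line(L(148,.066),feed=.12)
for a in range(140,50,-6):
    hit=robot.servo_line(L(a,.066),ori(min(a,130)),feed=.04,until_force=9)
    o=observe(); print(a,hit,o['force'].round(1))
    if hit: break
p=o['ee_pos']; print(p, np.degrees(np.arctan2(p[1]-Pv[1],p[0]-Pv[0])))
robot.servo_line(L(a+25,.066),feed=.08); robot.servo_line(L(a+25,.2),feed=.2)
robot.move_pose([.30,.45,.3],ori(60))
print(observe()['time_s'])
im=viewer.capture('top'); cv2.imwrite('pics/t3.png',cv2.resize(im[140:310,200:460],(790,516)))
```

```text
140 False [ 1.   0.2 -0.1]
134 False [-1.6 -0.5  0.3]
128 False [-1.1 -0.1  0.6]
122 False [0.5 0.2 0. ]
116 False [ 0.7  1.2 -0.1]
110 False [-0.6 -0.2 -0.8]
104 False [-0.2  0.7  0.3]
98 False [-0.5 -0.6 -0.9]
92 False [-0.4  0.4  0.9]
86 False [-0.3  0.4 -0.4]
80 True [-1.1  0.1  2.6]
[0.52845636 0.4157901  0.065233  ] 82.19031865233374
23.85
```

View pics/t3.png

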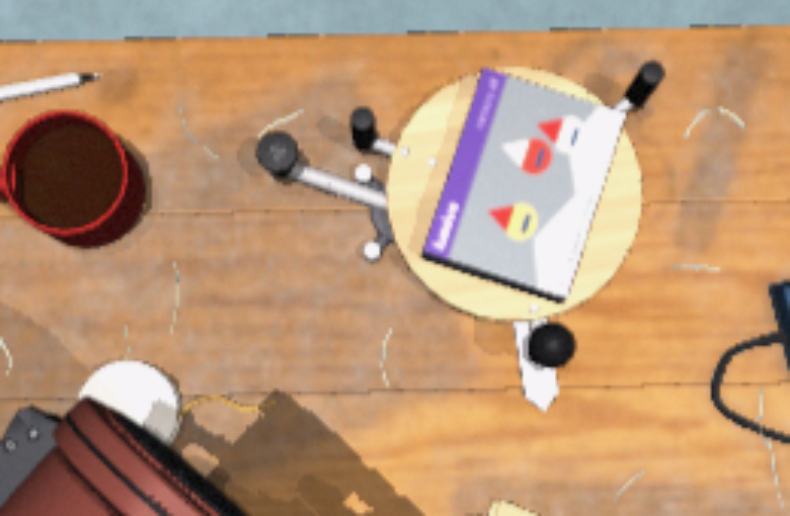

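The lever now lies beside the upper stop pin (363,172), with its cap at (278,155) in the crop. The ball is still over the tab, and the mug and spool are where they were. I'll check the lever angle and that the turntable hasn't moved.

Run:
```python
from h import *
Pv=C+.075*np.array([np.cos(np.radians(96.8)),np.sin(np.radians(96.8))])
def la(uv): d=ray('top',uv,.08)[:2]-Pv; return np.hypot(*d).round(4),np.degrees(np.arctan2(d[1],d[0])).round(1)
def blob(im,u,v,w,t):
    m=(im[v-w:v+w,u-w:u+w].max(2)<t).astype(np.uint8); k,l,st,ce=cv2.connectedComponentsWithStats(m); i=1+st[1:,4].argmax(); return ce[i]+[u-w,v-w],st[i]
im=viewer.capture('top'); i0=cv2.imread('pics/top0.png')
for I,u,v in((i0,295,228),(im,291,191)):
    c,s=blob(I,u,v,10,90); print(c,s,la(c))
c,s=blob(im,381,254,12,75); d=ray('top',c,.117)[:2]-C; print('ball',c,np.degrees(np.arctan2(d[1],d[0]))%360)
# stop pins (white discs, height ~0.02?) 
for uv in((200+363/3.04,140+172/3.035),(200+372/3.04,140+250/3.035)):
    d=ray('top',uv,.02)[:2]-Pv; print('pin',np.hypot(*d),np.degrees(np.arctan2(d[1],d[0])))
cv2.imwrite('pics/c4.png',cv2.resize(im[175:245,275:345],(560,560),interpolation=cv2.INTER_CUBIC))
```

```text
[294.61184211 227.71052632] [  3   3  14  15 152] (np.float64(0.0898), np.float64(118.5))
[291.40136054 191.2244898 ] [  3   3  15  16 147] (np.float64(0.0896), np.float64(69.9))
ball [380.83236994 253.44508671] 186.9627673016021
pin 0.04011052841011884 46.21546931983696
pin 0.03584279360838192 138.19234749461847
```

View pics/c4.png

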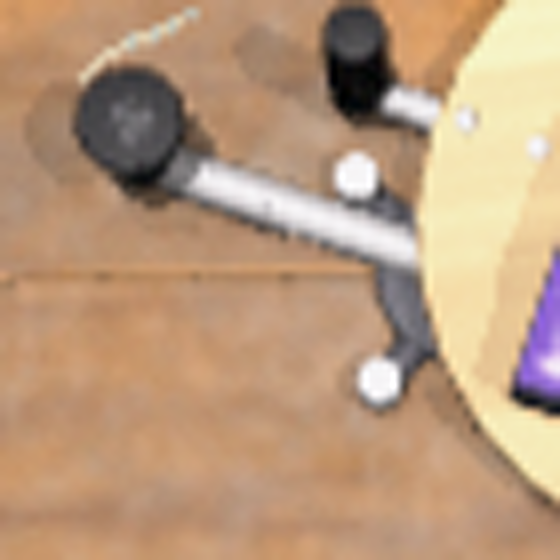

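The lever moved 0.85 rad to about the expected stop angle, and it appears to touch the pin. I have time for a firmer confirming press.

Run:
```python
from h import *
Pv=C+.075*np.array([np.cos(np.radians(96.8)),np.sin(np.radians(96.8))])
L=lambda a,z,r=.09:[Pv[0]+r*np.cos(np.radians(a)),Pv[1]+r*np.sin(np.radians(a)),z]
robot.move_pose(L(105,.2),ori(84)); robot.servo_line(L(105,.066),feed=.12)
robot.servo_line(L(90,.066),feed=.06)
hit=robot.servo_line(L(74,.066),feed=.025,until_force=14)
p=observe()['ee_pos']; print(hit,observe()['force'].round(1),np.degrees(np.arctan2(p[1]-Pv[1],p[0]-Pv[0])))
robot.servo_line(L(105,.066),feed=.1); robot.servo_line(L(105,.2),feed=.2)
robot.move_pose([.30,.45,.3],ori(60)); robot.sleep(.3)
im=viewer.capture('top')
def blob(u,v,w,t):
    m=(im[v-w:v+w,u-w:u+w].max(2)<t).astype(np.uint8); k,l,st,ce=cv2.connectedComponentsWithStats(m); i=1+st[1:,4].argmax(); return ce[i]+[u-w,v-w]
c=blob(291,191,10,90); d=ray('top',c,.08)[:2]-Pv; print(c,np.degrees(np.arctan2(d[1],d[0])))
c=blob(381,254,12,75); d=ray('top',c,.117)[:2]-C; print('ball',c,np.degrees(np.arctan2(d[1],d[0]))%360,observe()['time_s'])
```

```text
True [-1.5 -0.6  0.9] 82.25327639179646
[291.39864865 191.19594595] 69.89652161470309
ball [380.83236994 253.44508671] 186.9627673016021 29.8417
```

The second press was blocked at the same angle, so the lever is on its stop and the ball hasn't moved.

```bash
python3 -c "
from cell import *
print(close_job())"
```

```text
the job is handed in; nothing more can be done
None
```

I turned the turntable until the ball post stood over the arrow tab (within about 0.5° by the camera), then pushed the brake lever onto its locking stop, and handed the job in at about 30 s; no verdict came back.

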